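Key and seat the ring-display plate on its plinth

TASK

Lock the round cream display plate onto its dark plinth: with a fingertip, push against one side of the upright ring bar to turn the plate until the notch in its rim stands over the brass pin, then press the plate down until it is fully home, and take the hand away. Do not pinch the bar or lift the plate, and leave the ring box, ring cone and ring block where they are.

Things in the scene. Friction and masses are not known exactly. Their poses are not given: they have to be found in the camera images.
- plinth: Fixed round dark plinth, 190 mm across, 30 mm high, on the counter. Origin: centre of its underside, on the axis about which the plate turns; z up; its +x axis points from the centre towards the brass pin.
- pin (a point): Top of the visible outer part of the brass pin, 88.5 mm from the plinth's axis, 39 mm above the counter. The pin is a round bar 10 mm thick lying radially on the plinth's top, from 62 mm to 102 mm off the axis, so that its outer 27 mm shows beyond the plate's rim.
- plate_turn (a joint): Turn of the plate about the upright axis, rad: 0 when the notch is exactly over the pin, positive anticlockwise seen from above. The plate stays where it is left (dry friction, about 0.03 N m); stops at -2.6 and 2.6. It starts positive, between 0.5 and 1.7. The notch passes over the pin with 2 mm to spare on either side (0.03 rad), and the pin's round top centres it from a little further off.
- plate_height (a joint): How far the plate has gone down, m: 0 at the start (underside 41 mm and top face 53 mm above the counter), 0.010 fully home (top face 43 mm above the counter). Stiff sliding fit: it stays at whatever height it is left, goes down under a push of 3 to 6 N and springs back nowhere. If the notch is not over the pin it stops on the pin at 0.002 to 0.005, and can still be turned from there, a little more stiffly. Negative means lifted.
- notch (a point): Centre of the notch, at the height of the plate's top face, 66.5 mm from the axis. The cream plate is 150 mm across and 12 mm thick; the notch is 14 mm wide and cut in from the rim to 58 mm from the axis. A thin brass line inlaid in the plate runs from the bar out to the notch. This point's x axis points outwards from the plate's centre through the notch, z up.
- bar_top (a point): Middle of the top of the upright ring bar, on the plate's axis, 30 mm above the plate's top face. The bar is fixed to the plate, 96 mm long through the plate's centre, at right angles to the brass line (along this point's y axis), and with its side pads 24 mm thick (12 mm either side of its middle). Two brass rings stand up to 11 mm above its top, one 20 mm from the middle towards -y, the other 12 mm towards +y.
- pad_front: Teal pad along the bar's long side that faces the notch: 86 mm long, 22 mm high, 4 mm thick, its lower edge 2 mm above the plate. Origin: its centre, 10 mm from the bar's middle; axes as notch.
- pad_back: Taupe pad along the bar's other long side, same size. Origin: its centre, 10 mm from the bar's middle; axes as notch.
- ring_box: Loose closed teal ring box, 56 x 56 x 44 mm, standing beside the plinth. Origin: centre of its underside. Leave alone.
- ring_cone: Loose marble ring cone, foot 52 mm across, 70 mm high. Origin: centre of its underside. Leave alone.
- ring_block: Loose white display block with a taupe top and a ring on it, 46 x 46 x 68 mm. Origin: centre of its underside. Leave alone.

How it is judged (in metres and radians):
On the way, in this order (a step that is already met when the one before it is completed fails the run):
1. the notch is brought over the pin (value of joint plate_turn between -0.07 and 0.07 rad).
2. the plate is pressed fully home (all of step 1 and value of joint plate_height above 0.008 m), for 0.2 s.
At the end, for the whole second after the job is handed in: The plate's notch straddles the pin (turn within 0.07 rad of 0), the plate is down by more than 8 of its 10 mm and still, and the ring box, ring cone and ring block are within 15 mm of where they started (all of step 2 and velocity of joint plate_turn between -0.05 and 0.05 rad/s and velocity of joint plate_height between -0.005 and 0.005 m/s and distance of each of ring_box, ring_cone, ring_block from where it was at the start of the episode below 0.015 m); the robot touches nothing.
It fails at once if the plate is lifted off its seat by more than 4 mm (value of joint plate_height below -0.004 m).
It fails at once if the ring bar is pinched: both long sides are pushed at once by the fingers (contact force between the fingers and pad_front above 1 N and contact force between the fingers and pad_back above 1 N).
It fails at once if the ring box is shifted, lifted or tipped (distance of ring_box from where it was at the start of the episode above 0.015 m or angle between ring_box's own z axis and vertical above 0.3 rad).
It fails at once if the ring cone is shifted, lifted or tipped (distance of ring_cone from where it was at the start of the episode above 0.015 m or angle between ring_cone's own z axis and vertical above 0.3 rad).
It fails at once if the ring block is shifted, lifted or tipped (distance of ring_block from where it was at the start of the episode above 0.015 m or angle between ring_block's own z axis and vertical above 0.3 rad).
It also fails if it takes over 48 s, if anything falls off the work surface, if the arm or the gripper's body presses on something with over 40 N, if the wrist force passes 120 N, or if a joint passes its speed limit or range.

ROBOT

A 7-joint arm with a two-finger parallel gripper is mounted at the origin on the work surface. World frame = base frame: x ahead of the robot, y to its left, z up, the work surface at z = 0. Lengths are in mm, angles in rad, forces in N, time in s.
With the tool pointing down it reaches from about 400 to 875 mm from the base axis. Payload 4.4 kg.
Tool frame: the origin (TCP) lies at the very end of the fingers, on their centre line; the grasp point (between the pads) lies 19 mm behind it; y points along the fingers, x is the direction in which the jaws open and shut, and the axes are right-handed (so a half turn about y gives the same grasp; the last joint's range is limited). The gripper opens to 85 mm and grips with 20 to 120 N. Pads are 22 mm wide; open, the fingers measure 114 mm over their backs; the gripper's body (76 mm by 85 mm) begins 54 mm behind the grasp point. The pads swing forward as they close: fully open they stand 13 mm farther back than shut.
Start: joints at [1.245, 0.628, 0.038, 1.517, -0.027, 0.996, -0.02], TCP at [167.004, -628.194, 231.313] pointing down, gripper open.
Joint ranges: [-3.06, 3.06], [-0.37, 2.12], [-1.25, 1.32], [0.18, 2.47], [-1.1, 4.24], [0.23, 1.98], [-2.94, 2.94]. Speed limits (rad/s): [2.57, 2.57, 3.14, 3.14, 3.14, 3.14, 3.14].

INTERFACE

Orientations are given as [roll, pitch, yaw] about the fixed x, y, z axes, in that order (R = Rz(yaw) Ry(pitch) Rx(roll)).
In Python, from cell import ctrl, get_image, nets gives the robot as it stands. The module is installed in compiled form; this text tells all that it offers.
- The arm moves only by the tool step_arm, never from a script. Its argument "moves" is text: rows parted by semicolons, each of 7 numbers parted by spaces: the shift along the tool's x, y, z normalised to -1 to 1, where 1 is 0.05 m, then the turn, a rotation vector about the tool's x, y, z normalised to -1 to 1, where 1 is 0.12 rad, then the opening, from 0 (shut) to 1 (fully open). A call has 1 to 20 rows; each row shifts and turns the commanded pose from where the row before left it, along the tool's axes as they then stand; what a row does not reach is not made up. A row lasts 1/10 s, in which the tool goes at most 50 mm and 8.59 degrees, less where a joint would pass 70% of its speed; a pose out of reach is approached as far as the arm can. A call with a number of a shift or a turn outside -1 to 1 is refused whole. A call with a gripper value outside its range is refused whole. The fingers move at their own pace and stop on an object; the grip force is fixed at half the most. Time passes only in rows, so rows that do not move let the fingers close. It gives the time, the measured TCP pose, the force and the opening at its end, in the units of the state.
- ctrl.read_state(): the state, without advancing time (a new reading comes with each control period).
- get_image(name): name is "scene" or "top"; returns a dict with "color" (400x640x3 uint8, blue, green, red), "vertical_fov" (degrees; the focal length in pixels is half the picture's height over the tangent of half this angle, whatever the lens; pixels are square), "cx", "cy" (the principal point, pixels), "R" (3x3) and "t" (3): a world point X has camera coordinates R X + t. Camera axes: x right, y down, z forward; pixel columns grow to the right and rows downward; lengths in mm; the calibration is good to about 2 mm. A picture is of the moment at which its call begins. There is no depth.
- ctrl.finish_job(): hands the job in, once; it reports no verdict.
Trained networks look in a picture, given as the dict that the camera call returned (one of the last four; its "shot" number tells which), for a name from the list of things; names that differ only in an ending like _2 or _b are one class to them, and where a whole thing is asked for, a point or a joint stands for the part that bears it (a point fixed in the world has none). Each returns a list of dicts, best first, with "conf" (0 to 1); they miss things now and then, are a little off and sometimes report something else, mostly with a low value. They report only what shows in the picture. A call takes as long as a camera call.
- nets.find_in(picture, target): "position" ([x, y, z] in mm, in world coordinates, good to about 4 mm: the middle of the surface that is visible of it).
- nets.cut_out(picture, target): "pixels" (400x640 bool, what is visible of it).
- nets.place_of(picture, target): "position" ([x, y, z] in mm, in world coordinates, good to about 4 mm: a listed point, or the origin of a listed thing).
The state is a dict: "clock": time; "qpos": joint angles; "qd": joint speeds; "tau": joint torques, N m; "eef_pos": TCP position; "tool_rot": TCP orientation; "force": force on the tool from outside, world axes, zero at the start; "torque": the same for the moment, N m; "width": finger opening in mm.
Only numpy, scipy, OpenCV 4.12 (cv2) and the standard library are available. Lean on these libraries where they do the work, as an engineer would, in place of code of your own. Each camera call takes 0.05 s, during which the arm holds its last target.

## Working session

There is one attempt and no reset: what is moved stays moved. The work goes in short steps, Python scripts to look and compute and a tool call to move; the robot and the scene stay as the last step left them, time stands still between calls to the robot, and variables do not carry over. Pictures are saved under pics/ and viewed, and the job is handed in when it is done.

Besides the shell and the picture viewer there is one more tool, called by a JSON object that holds its "method" and its "body". step_arm: Moves the arm, as the interface text tells. Scaled input: -1 to 1 covers 0.05 m each way for a shift and 0.12 rad each way for a turn. Its arguments: {"type":"object","properties":{"moves":{"type":"string"}},"required":["moves"]}

```bash
mkdir -p pics; cat > h.py <<'E'
import numpy as np,cv2
from cell import ctrl,get_image,nets
def proj(p,X):
    X=np.atleast_2d(X); f=200/np.tan(np.radians(p["vertical_fov"])/2)
    c=X@np.array(p["R"]).T+np.array(p["t"]); return np.c_[f*c[:,0]/c[:,2]+p["cx"],f*c[:,1]/c[:,2]+p["cy"]]
def back(p,uv,z):
    f=200/np.tan(np.radians(p["vertical_fov"])/2); R=np.array(p["R"]);t=np.array(p["t"])
    d=R.T@np.array([(uv[0]-p["cx"])/f,(uv[1]-p["cy"])/f,1]); o=-R.T@t
    return o+d*(z-o[2])/d[2]
E
python3 - <<'E'
from h import *
s=ctrl.read_state();print({k:np.round(v,3) for k,v in s.items()})
for c in("top","scene"):
    p=get_image(c);cv2.imwrite(f"pics/{c}0.png",p["color"]);print(c,p["vertical_fov"],-np.array(p["R"]).T@p["t"])
    for n in["plinth","pin","notch","bar_top","pad_front","pad_back","ring_box","ring_cone","ring_block"]:
        r=nets.place_of(p,n);print(n,[(np.round(q["position"]),round(q["conf"],2)) for q in r[:2]])
E
```

```text
{'clock': np.float64(0.0), 'qpos': array([ 1.245,  0.629,  0.038,  1.518, -0.027,  0.996, -0.02 ]), 'qd': array([-0.   , -0.   ,  0.   , -0.   , -0.   ,  0.001,  0.001]), 'tau': array([ 1.0000e-03, -5.6341e+01,  1.2260e+00, -1.9344e+01,  1.1000e-02,
        1.1000e-02,  0.0000e+00]), 'eef_pos': array([ 166.868, -627.567,  230.385]), 'tool_rot': array([-1.571,  0.002, -1.311]), 'force': array([-0.61,  0.45, -0.96]), 'torque': array([-0.009,  0.024,  0.042]), 'width': np.float64(85.468)}
top 45.327019061684794 [519.07683615  10.37402328 906.72669539]
plinth [(array([574., -17.,   0.]), 0.79), (array([636., 152.,   2.]), 0.21)]
pin [(array([657., -40.,  40.]), 0.9)]
notch [(array([616.,  36.,  51.]), 0.65)]
bar_top [(array([576., -16.,  79.]), 0.86)]
pad_front [(array([576., -15.,  78.]), 0.52), (array([578.,  -7.,  65.]), 0.48)]
pad_back [(array([572., -25.,  64.]), 0.55)]
ring_box [(array([ 536., -200.,   -4.]), 0.75)]
ring_cone [(array([ 724., -122.,   -1.]), 0.83)]
ring_block [(array([639., 154.,   1.]), 0.98)]
scene 43.896349007650436 [924.2076885  520.96405349 936.84112696]
plinth [(array([577., -18.,  -1.]), 0.84)]
pin []
notch [(array([616.,  34.,  52.]), 0.88)]
bar_top [(array([576., -17.,  84.]), 0.67), (array([617.,  38.,  52.]), 0.43)]
pad_front [(array([581., -13.,  67.]), 0.7)]
pad_back [(array([614.,  34.,  52.]), 0.16)]
ring_box [(array([ 537., -203.,    4.]), 0.89)]
ring_cone [(array([ 724., -124.,    2.]), 0.68)]
ring_block [(array([633., 154.,  -3.]), 0.76)]
```

View pics/top0.png

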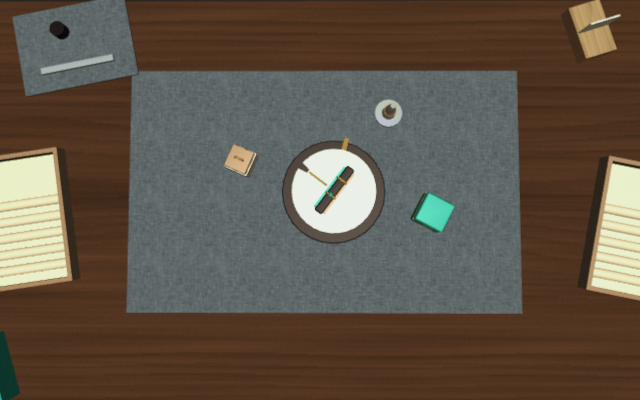

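View pics/scene0.png

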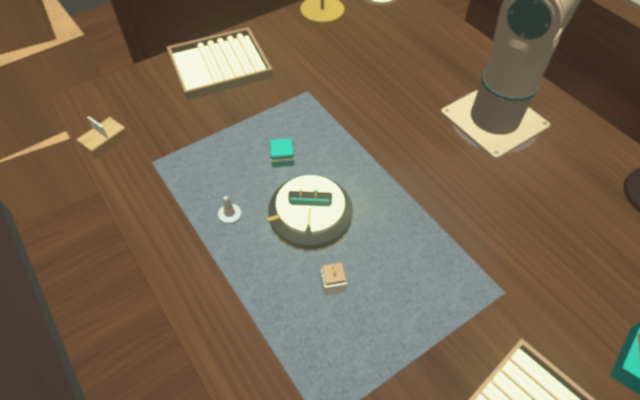

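The top view shows the plinth centred near (334,191), the pin near (346,143), the notch near (302,167) and the bar from about (318,210) to (351,170). The loose items stand clear of the plinth. I'll refine the geometry next.

```bash
cat > meas.py <<'E'
from h import *
import sys
tag=sys.argv[1]
def circ(p,m,z):
    m=m.astype(np.uint8);c=max(cv2.findContours(m,0,1)[0],key=cv2.contourArea)[:,0]
    h=cv2.convexHull(c)[:,0]
    P=np.array([back(p,q,z)[:2] for q in h]);A=np.c_[2*P,np.ones(len(P))]
    s=np.linalg.lstsq(A,(P**2).sum(1),rcond=None)[0];return s[:2],np.sqrt(s[2]+s[:2]@s[:2])
for c in("top","scene"):
    p=get_image(c)
    col=p["color"]; uv=proj(p,[[576,-17,50]])[0]
    x0=int(uv[0])-66;y0=int(uv[1])-50
    cv2.imwrite(f"pics/{tag}_{c}.png",cv2.resize(col[max(y0,0):y0+100,x0:x0+132],None,fx=6,fy=6,interpolation=2));print(c,"crop",x0,y0)
    for n in["pin","notch","bar_top","plinth","pad_front","pad_back"]:
        r=nets.place_of(p,n);print(n,[(np.round(q["position"],1),round(q["conf"],2)) for q in r[:2]])
    # plate: bright creamy
    g=col.min(2); m=(g>150).astype(np.uint8)
    n,l,st,ce=cv2.connectedComponentsWithStats(m);
    k=l[int(uv[1])-20:int(uv[1])+20,int(uv[0])-20:int(uv[0])+20];k=np.bincount(k[k>0]).argmax()
    print("plate fit",circ(p,l==k,53))
    r=nets.cut_out(p,"bar_top")
    if r: print('bar cut',r[0]["conf"],r[0]["pixels"].sum())
E
python3 meas.py a
```

```text
top crop 266 139
pin [(array([655.6, -36.7,  41.5]), 0.64)]
notch [(array([616.6,  35.4,  48.7]), 0.91)]
bar_top [(array([577.2, -19.4,  78.3]), 0.68)]
plinth [(array([ 5.781e+02, -1.940e+01,  1.000e-01]), 0.58), (array([578. ,  -9.6,  64.8]), 0.19)]
pad_front [(array([577.6,  -8.6,  64.3]), 0.4)]
pad_back [(array([575.1, -17.5,  78.7]), 0.72), (array([570.3, -25.9,  64.3]), 0.59)]
plate fit (array([574.90748374, -19.24087529]), np.float64(75.2581457770814))
bar cut 0.96 5444
scene crop 243 153
pin [(array([661.3, -41.3,  38.7]), 0.55)]
notch [(array([617.5,  36.4,  53.9]), 0.88)]
bar_top [(array([572.6, -20.4,  83. ]), 0.85)]
plinth [(array([575.3, -13.9,   0.6]), 0.7)]
pad_front [(array([580.1, -10.5,  69.4]), 0.5)]
pad_back [(array([631.2, 155.4,  -1.2]), 0.22)]
plate fit (array([573.01004955, -21.1980682 ]), np.float64(77.10839682137498))
bar cut 0.73 3115
```

View pics/a_top.png

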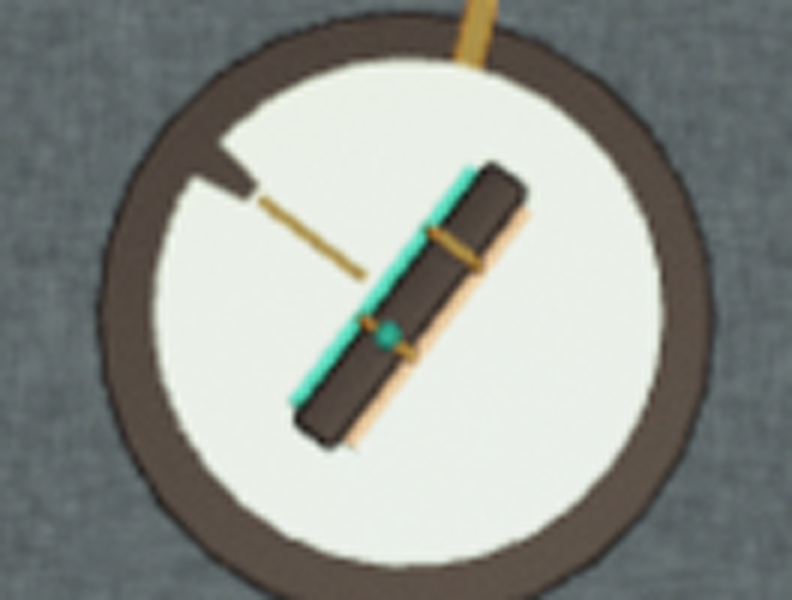

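View pics/a_scene.png

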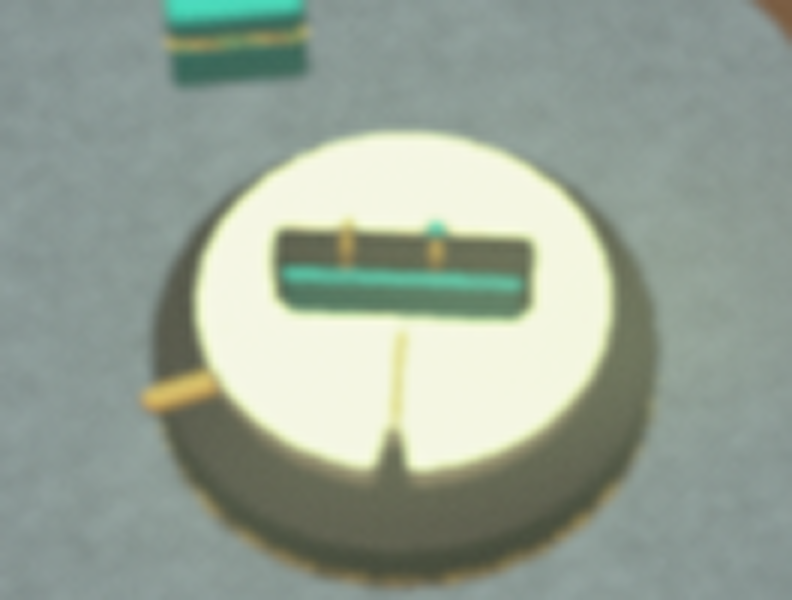

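```bash
python3 - <<'E'
from h import *
p=get_image("top")
b=lambda u,v,z:back(p,(266+(u+.5)/6-.5,139+(v+.5)/6-.5),z)[:2]
c=b(409,312,53);print("c",c)
for q in[(472,62),(481,5)]:
    v=b(*q,38)-c;print("pin",b(*q,38),np.arctan2(v[1],v[0]))
for q in[(262,200),(230,170),(362,277)]:
    v=b(*q,53)-c;print("line",v,np.arctan2(v[1],v[0]))
print("bar ends",b(497,178,83),b(321,430,83)); print(b(470,170,70),b(295,400,70),b(350,445,70),b(527,212,70))
E
```

```text
c [574.66255685 -19.65454888]
pin [651.85900371 -39.47804303] -0.2513616272382665
pin [669.33840904 -42.26997925] -0.23447834413537372
line [33.48080788 43.78623662] 0.917989829131086
line [42.47755587 53.35068542] 0.8983797377046916
line [10.44425945 13.97540862] 0.9290054136409416
bar ends [611.35876197 -43.98731825] [538.82351596   6.66922749]
[615.16752169 -36.962336  ] [547.86793472  14.18248684] [534.77521609  -1.82639442] [602.83372687 -53.57000979]
```

{"method": "step_arm", "body": {"moves": "-0.2 0 0.2 0 0 0 0;-0.4 0 0.4 0 0 0 0;-0.5 0 0.5 0 0 0 0;-0.5 0 0.5 0 0 0 0;-0.5 0 0.5 0 0 0 0;-0.5 0 0.5 0 0 0 0;-0.5 0 0.5 0 0 0 0;-0.5 0 0.5 0 0 0 0;-0.5 0 0.5 0 0 0 0;-0.5 0 0.5 0 0 0 0;-0.5 0 0.5 0 0 0 0;-0.5 0 0.5 0 0 0 0;-0.5 0 0.5 0 0 0 0;-0.5 0 0.5 0 0 0 0;-0.5 0 0.5 0 0 0 0;-0.5 0 0.5 0 0 0 0;-0.5 0 0.5 0 0 0 0;-0.5 0 0.5 0 0 0 0;-0.5 0 0.5 0 0 0 0;-0.5 0 0.5 0 0 0 0"}}

```text
clock: 3.85
eef_pos: [507.5, -38.7, 231.6]
tool_rot: [-1.571, 0.0, -1.31]
force: [0.3, -0.9, -0.1]
width: 0.1
```

{"method": "step_arm", "body": {"moves": "0 0 0 0 -0.9 0 0;0 0 0 0 -0.9 0 0;0 0 0 0 -0.9 0 0;0 0 0 0 -0.9 0 0;0 0 0 0 -0.9 0 0;0 0 0 0 -0.9 0 0;0 0 0 0 0 0 0;0 0 0 0 0 0 0"}}

```text
clock: 4.65
eef_pos: [507.2, -40.6, 231.4]
tool_rot: [-1.571, 0.0, -0.665]
force: [-0.3, -0.3, -0.4]
width: -0.1
```

{"method": "step_arm", "body": {"moves": "0.1 0 0.2 0 0 0 0;0.11 0 0.2 0 0 0 0;0 0.4 0 0 0 0 0;0 0.6 0 0 0 0 0;0 0.6 0 0 0 0 0;0 0.5 0 0 0 0 0;0 0.4 0 0 0 0 0;0 0 0 0 0 0 0;0 0 0 0 0 0 0"}}

```text
clock: 5.55
eef_pos: [529.0, -31.1, 106.3]
tool_rot: [-1.571, 0.0, -0.663]
force: [-0.0, -0.6, -0.5]
width: 0.1
```

```bash
python3 - <<'E'
from h import *
for c in("top","scene"):
    p=get_image(c);x=proj(p,[[575,-19,60]])[0].astype(int)
    cv2.imwrite(f"pics/b_{c}.png",cv2.resize(p["color"][x[1]-75:x[1]+75,x[0]-100:x[0]+100],None,fx=4,fy=4))
E
```

```text
(no output)
```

View pics/b_top.png

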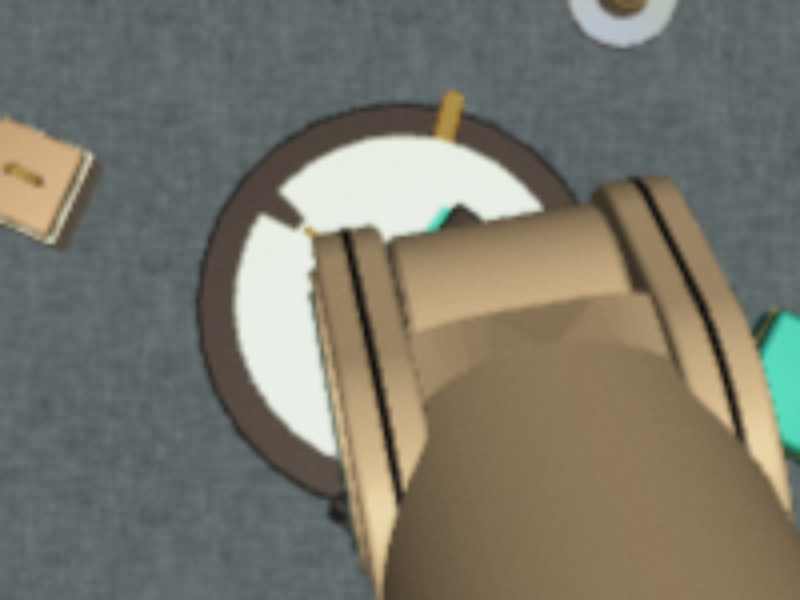

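View pics/b_scene.png

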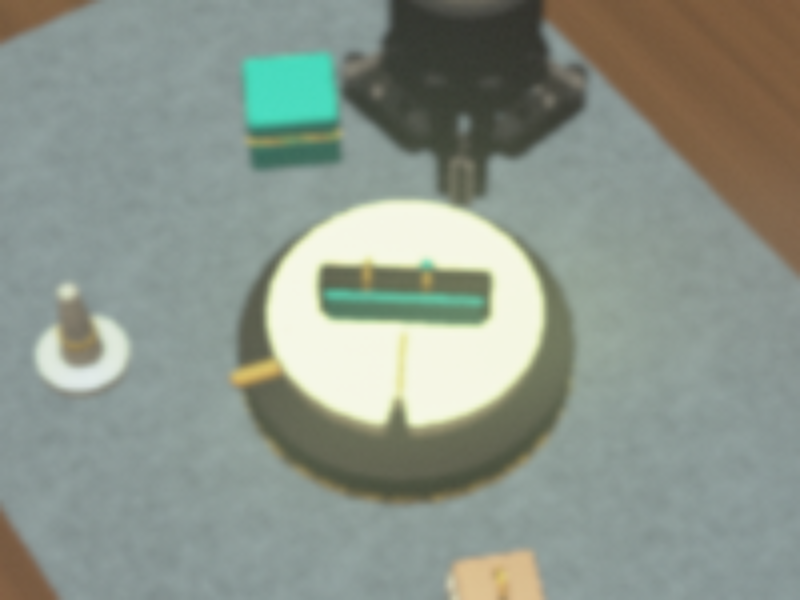

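The top view is partly blocked by the arm. The scene view shows the shut fingertip near (460,195), behind the right (+y) end of the bar and clear of it, so I'm descending.

{"method": "step_arm", "body": {"moves": "0 0.3 0 0 0 0 0;0 0.3 0 0 0 0 0;0 0.2 0 0 0 0 0;0 0.1 0 0 0 0 0;0 0 0 0 0 0 0;0 0 0 0 0 0 0"}}

```text
clock: 6.25
eef_pos: [528.7, -31.7, 61.8]
tool_rot: [-1.57, -0.001, -0.663]
force: [0.3, -0.1, 0.5]
width: 0.1
```

{"method": "step_arm", "body": {"moves": "0 0 0.1 0 0 0 0;0 0 0.1 0 0 0 0;0 0 0.08 0 0 0 0;0 0 0 0 0 0 0;0 0 0 0 0 0 0"}}

```text
clock: 6.75
eef_pos: [536.8, -20.5, 61.3]
tool_rot: [-1.571, -0.0, -0.663]
force: [-0.1, -0.8, 0.1]
width: 0.1
```

```bash
python3 - <<'E'
from h import *
for c in("scene",):
    p=get_image(c);x=proj(p,[[575,-19,60]])[0].astype(int)
    cv2.imwrite(f"pics/c_{c}.png",cv2.resize(p["color"][x[1]-75:x[1]+75,x[0]-100:x[0]+100],None,fx=4,fy=4))
E
```

```text
(no output)
```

View pics/c_scene.png

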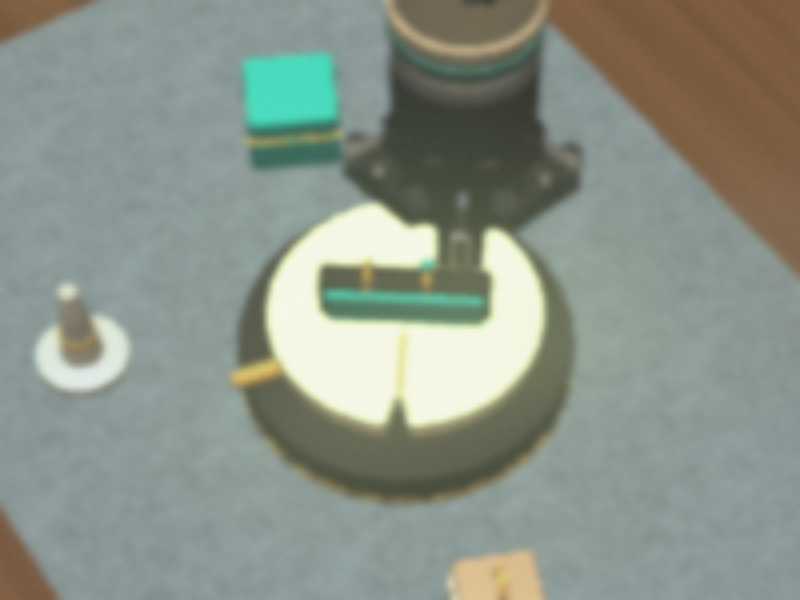

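The finger now sits just behind the bar's +y end, around (460,250). Next I push it round in an arc.

{"method": "step_arm", "body": {"moves": "-0.027 0 0.04 0 0.5 0 0;-0.027 0 0.04 0 0.5 0 0;-0.027 0 0.037 0 0.5 0 0;-0.027 0 0.037 0 0.5 0 0;-0.027 0 0.037 0 0.5 0 0;-0.027 0 0.037 0 0.5 0 0;-0.027 0 0.037 0 0.5 0 0;-0.027 0 0.037 0 0.5 0 0;-0.027 0 0.037 0 0.5 0 0;-0.027 0 0.037 0 0.5 0 0;0 0 0 0 0 0 0;0 0 0 0 0 0 0"}}

```text
clock: 8.0
eef_pos: [543.2, 1.0, 61.2]
tool_rot: [-1.572, 0.0, -1.262]
force: [-1.2, -0.2, -0.7]
width: 0.4
```

```bash
cat > look.py <<'E'
from h import *
import sys
s=ctrl.read_state();d=s["eef_pos"][:2]-[575,-19];a=s["tool_rot"][2]
print("rel toolx,z",d@[np.cos(a),np.sin(a)],d@[-np.sin(a),np.cos(a)],"z dir",a+np.pi/2, s["eef_pos"],s["force"])
for c in("top","scene"):
    p=get_image(c);x=proj(p,[[575,-19,60]])[0].astype(int)
    cv2.imwrite(f"pics/{sys.argv[1]}_{c}.png",cv2.resize(p["color"][x[1]-60:x[1]+60,x[0]-80:x[0]+80],None,fx=5,fy=5,interpolation=2))
    for n in["pin","notch"]:
        r=nets.place_of(p,n)
        for q in r[:2]:
            v=q["position"];print(c,n,np.round(v,1),round(q["conf"],2),np.arctan2(v[1]+19,v[0]-575))
E
python3 look.py d
```

```text
rel toolx,z -28.709468756759357 -24.201353412390603 z dir 0.30918004291554113 [543.21054284   0.9842317   61.21041024] [-1.17389921 -0.18850177 -0.68019461]
top pin [657.4 -38.   41.9] 0.62 -0.22662157452268142
top notch [638.6   7.7  51.7] 0.66 0.3974675937369942
top notch [ 537.5 -199.5   -5.6] 0.28 -1.775638557505847
scene pin [663.4 -39.5  35. ] 0.77 -0.22787260662362663
scene notch [636.2   7.   52.8] 0.89 0.4017322391368418
```

View pics/d_scene.png

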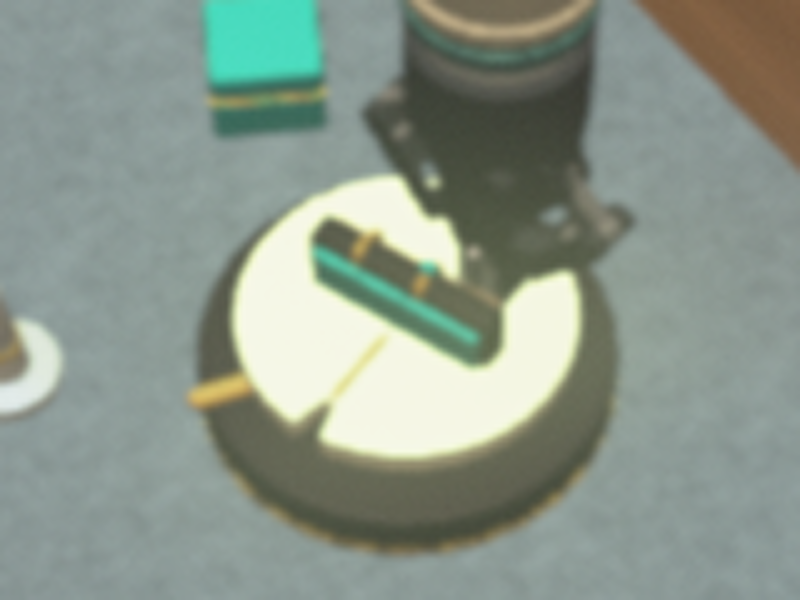

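The plate has turned and the notch is now at about 0.40 rad, against the pin at about -0.235. I'll continue the arc.

{"method": "step_arm", "body": {"moves": "-0.027 0 0.037 0 0.5 0 0;-0.027 0 0.037 0 0.5 0 0;-0.027 0 0.037 0 0.5 0 0;-0.027 0 0.037 0 0.5 0 0;-0.027 0 0.037 0 0.5 0 0;-0.027 0 0.037 0 0.5 0 0;-0.027 0 0.037 0 0.5 0 0;-0.027 0 0.037 0 0.5 0 0;-0.022 0 0.03 0 0.4 0 0;0 0 0 0 0 0 0;0 0 0 0 0 0 0"}}

```text
clock: 9.4
eef_pos: [559.2, 14.0, 61.4]
tool_rot: [-1.57, 0.0, -1.79]
force: [-1.0, 0.5, 0.3]
width: -0.3
```

```bash
python3 look.py e
```

```text
rel toolx,z -28.769794785593714 -22.570886944632523 z dir -0.21886299518375196 [559.21403722  13.98407811  61.38025221] [-0.95959783  0.52985874  0.31031162]
top pin [657.3 -38.5  40.1] 0.56 -0.23264777107590587
scene pin [662.2 -39.2  37.4] 0.88 -0.22763622853141438
scene notch [639.5 -30.   50.6] 0.95 -0.16891750379142872
scene notch [665.2 -36.1  37.5] 0.17 -0.18735530762066244
```

View pics/e_scene.png

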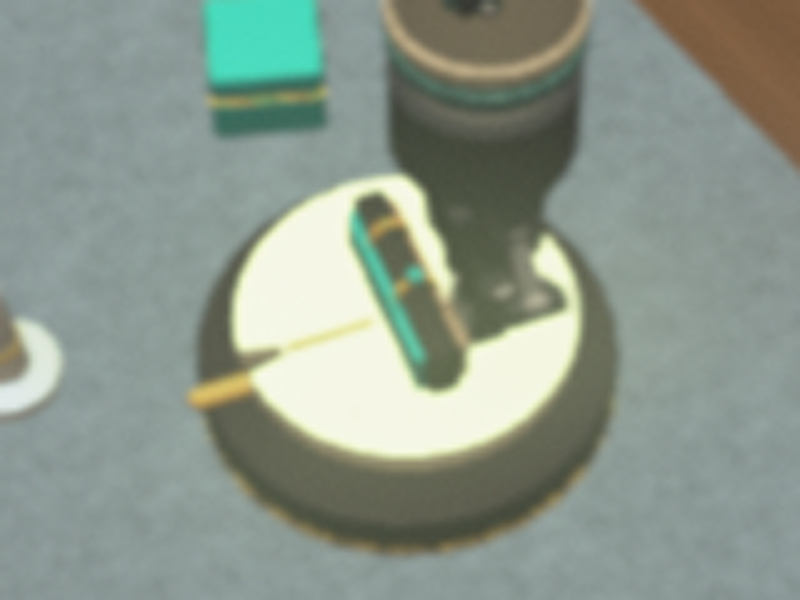

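View pics/e_top.png

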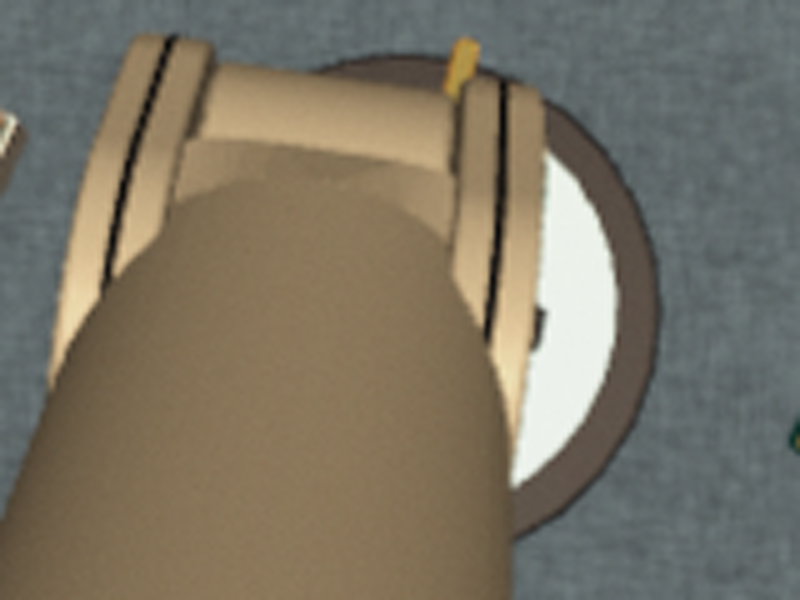

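```bash
python3 - <<'E'
from h import *
p=get_image("scene");x=proj(p,[[575,-19,60]])[0].astype(int)
b=lambda u,v,z:back(p,(x[0]-80+(u+.5)/5-.5,x[1]-60+(v+.5)/5-.5),z)[:2]
def a(P,Q,z): 
    d=b(*P,z)-b(*Q,z);return np.arctan2(d[1],d[0])
print("line",a((285,348),(370,322),53),b(285,348,53),b(370,322,53)); print("pin",a((195,399),(250,382),36),b(195,399,36),b(250,382,36))
big=p["color"][x[1]-30:x[1]+40,x[0]-50:x[0]+20]
cv2.imwrite("pics/e_big.png",cv2.resize(big,None,fx=8,fy=8,interpolation=2))
# predicted projections relative for several turns
for pa in(-.24,):
  for t in(0,.05,.1):
    th=pa+t;u=np.array([np.cos(th),np.sin(th)]);c=np.array([575,-19])
    print(t,np.round((proj(p,[[*(c+u*r),53] for r in(20,58,75)])-x+[80,60])*5))
  u=np.array([np.cos(pa),np.sin(pa)]);print("pin",np.round((proj(p,[[*(c+u*r),39] for r in(75,88.5,102)])-x+[80,60])*5))
E
```

```text
line -0.23198032742175756 [628.81809232 -33.16795953] [590.50881882 -24.11803614]
pin -0.23083201639503706 [670.22130368 -42.71135491] [645.59264109 -36.92309797]
0 [[361. 325.]
 [279. 349.]
 [241. 360.]]
0.05 [[362. 326.]
 [281. 354.]
 [244. 367.]]
0.1 [[363. 328.]
 [283. 359.]
 [247. 373.]]
pin [[243. 379.]
 [214. 388.]
 [184. 396.]]
```

View pics/e_big.png

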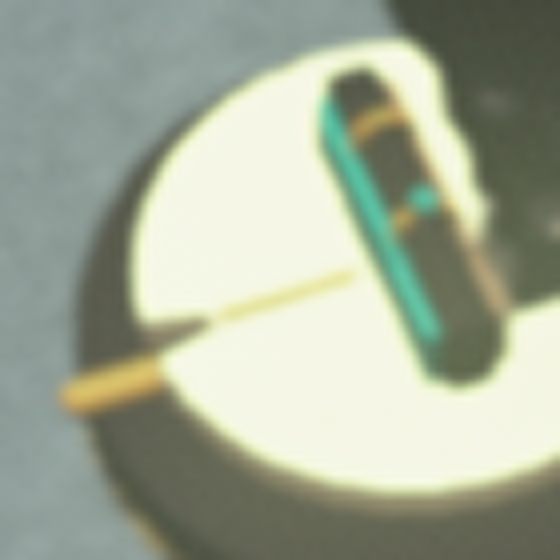

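The scene view shows the brass line from (285,348) to (370,322) collinear with the pin from (195,399) to (250,382). Both measure about -0.23 rad, although the net says about 0.06 rad remains. I'll back off the bar a few mm and look from above with the arm out of the way before pressing.

{"method": "step_arm", "body": {"moves": "0 0 -0.1 0 0 0 0;0 0 -0.1 0 0 0 0;0 -0.4 0 0 0 0 0;0 -0.8 0 0 0 0 0;0 0 -0.5 0 0 0 0;0 0 -0.9 0 0 0 0;0 0 -0.9 0 0 0 0;0 0 0 0 0 0 0;0 0 0 0 0 0 0"}}

```text
clock: 10.65
eef_pos: [436.2, 41.6, 121.7]
tool_rot: [-1.571, 0.0, -1.79]
force: [1.0, 0.4, 0.8]
width: -0.0
```

```bash
python3 look.py f
```

```text
rel toolx,z -29.005450890401114 -148.6492263315148 z dir -0.2192173465224947 [436.21594721  41.63740894 121.65561112] [1.0406447  0.44481282 0.77738026]
top pin [657.5 -38.6  42.9] 0.59 -0.2332515119656081
top notch [638.6 -30.7  49. ] 0.89 -0.1819281856124488
top notch [657.3 -37.6  38.7] 0.16 -0.22226836470399056
scene pin [664.4 -40.6  34.5] 0.69 -0.23706743577396175
scene notch [640.1 -33.6  52.8] 0.82 -0.2206198456912002
```

View pics/f_top.png

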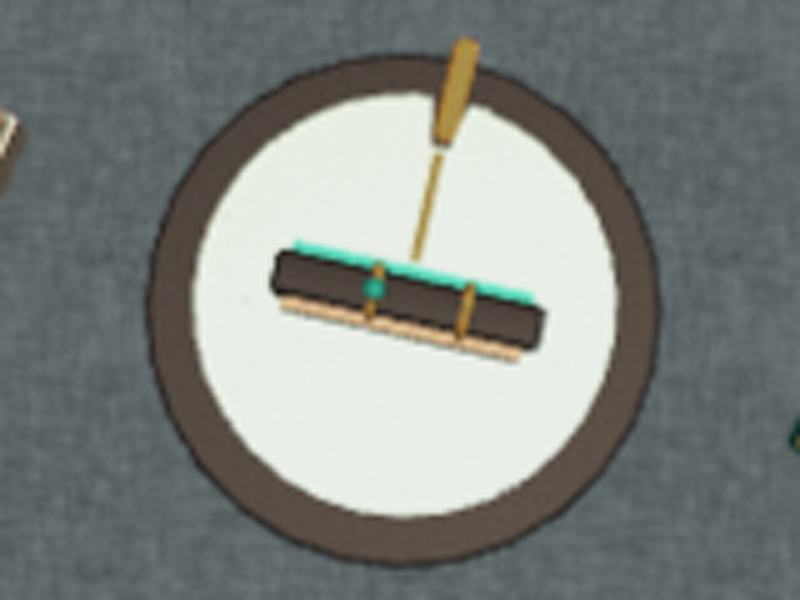

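View pics/f_scene.png

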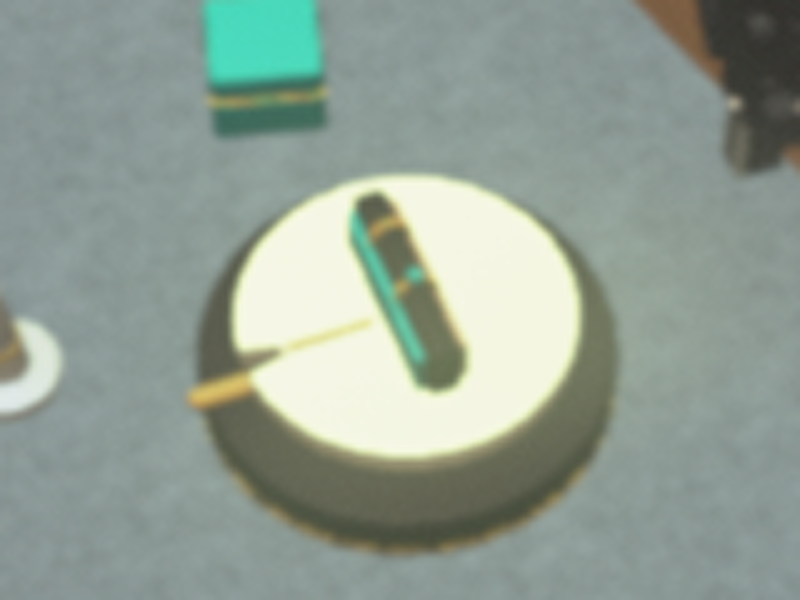

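From above the pin shows inside the notch (corners at (435,98) and (475,103), pin centre near x=457). The remaining turn is about 0.02 rad, which is within the clearance. I'll go back over the plate behind the bar and press.

{"method": "step_arm", "body": {"moves": "0 0 0.5 0 0 0 0;0 0 0.8 0 0 0 0;0 0 0.7 0 0 0 0;0 0 0.4 0 0 0 0;0 0.4 0 0 0 0 0;0 0.5 0 0 0 0 0;0 0.3 0 0 0 0 0;0 0.06 0 0 0 0 0;0 0 0 0 0 0 0;0 0 0 0 0 0 0"}}

```text
clock: 11.95
eef_pos: [554.8, 15.0, 59.0]
tool_rot: [-1.569, 0.0, -1.791]
force: [-0.5, 0.9, -0.0]
width: -0.2
```

{"method": "step_arm", "body": {"moves": "0 0.04 0 0 0 0 0;0 0.04 0 0 0 0 0;0 0.04 0 0 0 0 0;0 0.04 0 0 0 0 0;0 0.04 0 0 0 0 0;0 0 0 0 0 0 0"}}

```text
clock: 12.55
eef_pos: [554.4, 15.2, 48.4]
tool_rot: [-1.57, 0.0, -1.791]
force: [0.5, -0.2, 1.9]
width: 0.1
```

{"method": "step_arm", "body": {"moves": "0 0.04 0 0 0 0 0;0 0.04 0 0 0 0 0;0 0 0 0 0 0 0;0 0 0 0 0 0 0"}}

```text
clock: 12.95
eef_pos: [554.6, 15.3, 44.4]
tool_rot: [-1.57, 0.0, -1.791]
force: [1.4, 0.4, 2.8]
width: -0.1
```

{"method": "step_arm", "body": {"moves": "0 0.04 0 0 0 0 0;0 0.04 0 0 0 0 0;0 0 0 0 0 0 0;0 0 0 0 0 0 0"}}

```text
clock: 13.35
eef_pos: [554.8, 15.6, 41.9]
tool_rot: [-1.569, 0.001, -1.791]
force: [-1.8, 1.9, 17.7]
width: -0.2
```

{"method": "step_arm", "body": {"moves": "0 0.04 0 0 0 0 0;0 0 0 0 0 0 0;0 0 0 0 0 0 0;0 0 0 0 0 0 0"}}

```text
clock: 13.75
eef_pos: [554.9, 15.8, 41.1]
tool_rot: [-1.569, 0.002, -1.791]
force: [-4.6, 2.1, 27.8]
width: -0.1
```

{"method": "step_arm", "body": {"moves": "0 -0.1 0 0 0 0 0;0 -0.4 0 0 0 0 0;0 -0.8 0 0 0 0 0;0 -0.4 0 0 0 0 0;0 0 -0.5 0 0 0 0;0 0 -0.9 0 0 0 0;0 0 -0.9 0 0 0 0;0 0 0 0 0 0 0;0 0 0 0 0 0 0"}}

```text
clock: 14.65
eef_pos: [440.7, 40.1, 123.2]
tool_rot: [-1.572, -0.001, -1.791]
force: [0.2, 0.0, 0.8]
width: -0.1
```

```bash
python3 look.py g; python3 - <<'E'
from h import *
for c in("top","scene"):
    p=get_image(c)
    for n in["ring_box","ring_cone","ring_block","bar_top"]:
        r=nets.place_of(p,n);print(n,[np.round(q["position"]) for q in r[:1]])
E
```

```text
rel toolx,z -28.451506496924658 -143.95341576417064 z dir -0.21970875732151507 [440.70796004  40.14154322 123.15353279] [0.18149135 0.01885663 0.78094838]
top pin [654.7 -36.9  40.3] 0.97 -0.2209262783829322
top notch [640.1 -31.9  43.4] 0.78 -0.1956225120624688
top notch [579.4 -16.1   3.1] 0.5 0.5827394942499743
scene pin [664.3 -39.3  37.2] 0.98 -0.2235250015084381
scene notch [640.6 -31.3  41.9] 0.71 -0.1853479499956947
ring_box [array([ 538., -201.,   -5.])]
ring_cone [array([ 724., -122.,   -1.])]
ring_block [array([637., 153.,   1.])]
bar_top [array([575., -18.,  69.])]
ring_box [array([ 538., -202.,    3.])]
ring_cone [array([ 726., -122.,    3.])]
ring_block [array([632., 156.,  -2.])]
bar_top [array([576., -20.,  77.])]
```

View pics/g_top.png

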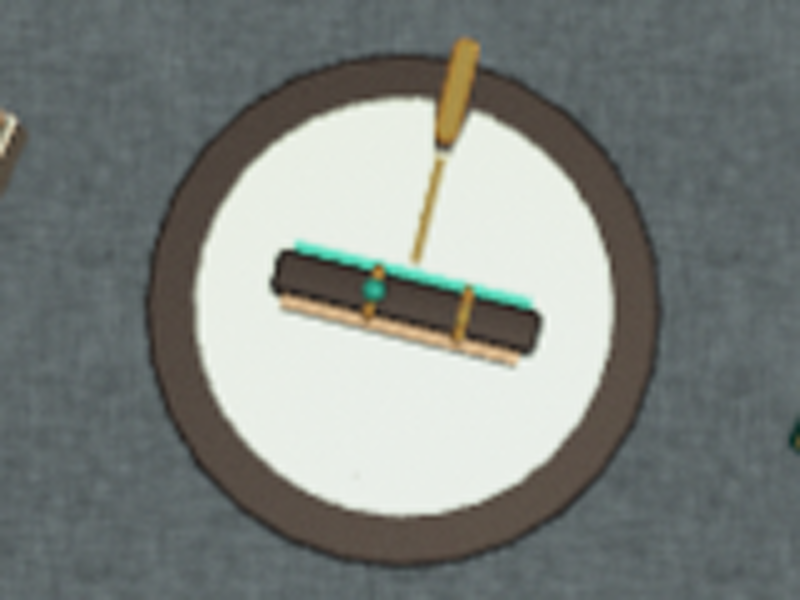

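View pics/g_scene.png

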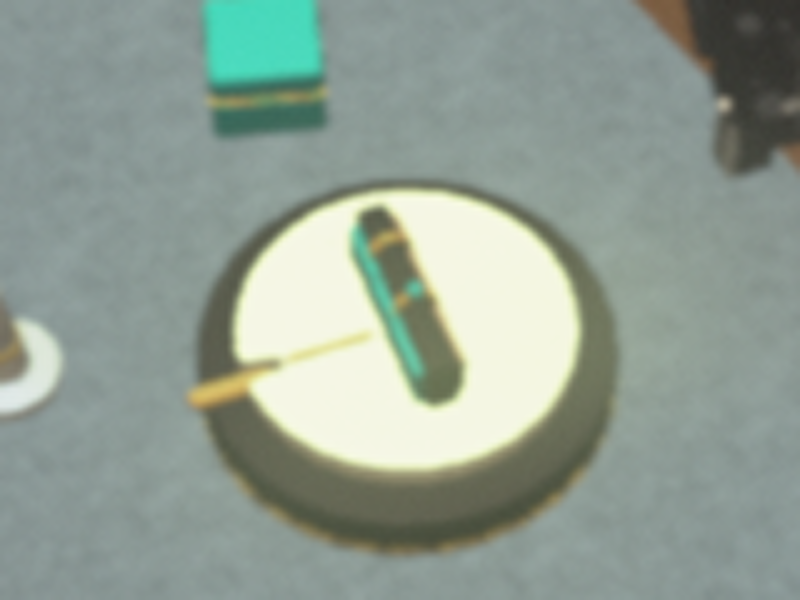

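The pin now fills the notch in both views (scene (190–275, 360–400), top (440–475, 45–150)). The plate sits lower: the far rim moved from row 175 to row 188 in the scene view, and the nets put its top at 42–43 mm. The loose things have not moved, so I'm handing in.

```bash
python3 -c "
from cell import ctrl
print(ctrl.finish_job())"
```

```text
the job is handed in; nothing more can be done
None
```

The plate is turned onto the pin and pressed home, and I handed the job in at about 15 s of the 48 s allowed. The hand-in gives no verdict.

**What I did:** I pushed the back pad near its +y end with the closed fingertips and turned the plate about 1.15 rad clockwise. I then backed off to look from above, pressed the plate's top face down behind the bar, and withdrew.

**Last checks:**
- **Height:** the plate moved down under about 2–3 N, then stopped hard, with force rising to about 28 N at a TCP height of 41–42 mm. The networks place the notch at 42–43 mm, against 43 mm when fully home.
- **Turn:** both camera views show the pin filling the notch.
- **Loose things:** the ring box, ring cone and ring block are where they started, within the networks' few mm of error.
- **Hand:** it is clear of everything.

**Disagreement:** the networks' notch and pin angles still differ by 0.03–0.04 rad. That is within their error and the 0.07 rad limit, and the plate could not have gone fully down without the notch over the pin.

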